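Slide a tin past the spring stop of a shelf lane

ROBOT

A 6-joint arm with a two-finger parallel gripper is mounted at the origin on the work surface. World frame = base frame: x ahead of the robot, y to its left, z up, the work surface at z = 0. Lengths are in m, angles in rad, forces in N, time in s.
With the tool pointing down it reaches from about 0.35 to 0.8 m from the base axis. Payload 7.3 kg.
Tool frame: the origin (TCP) lies at the very end of the fingers, on their centre line; the grasp point (between the pads) lies 19 mm behind it; z points along the fingers, y is the direction in which the jaws open and shut (so a half turn about z gives the same grasp; the last joint's range is limited). The gripper opens to 85 mm and grips with 20 to 120 N. Pads are 22 mm wide; open, the fingers measure 114 mm over their backs; the gripper's body (76 mm by 85 mm) begins 54 mm behind the grasp point. The pads swing forward as they close: fully open they stand 13 mm farther back than shut.
Start: joints at [1.068, 0.342, 1.524, -0, 1.275, -0.146], TCP at [0.183, 0.492, 0.231] pointing down, gripper open.
Joint ranges: [-2.53, 2.53], [-0.77, 2.02], [0.04, 2.7], [-1, 4.14], [0.28, 2.66], [-3.11, 3.11]. Speed limits (rad/s): [2.57, 2.57, 3.14, 3.14, 3.14, 3.14].

INTERFACE

Orientations are given as a rotation vector (axis times angle).
In Python, from rig import status, eyes, sign_off, finder gives the robot as it stands.
- The arm moves only by the tool play_rows, never from a script. Its argument "moves" is a list of rows, each an object of numbers: "tx", "ty", "tz": the shift along the tool's x, y, z in m; "ax", "ay", "az": the turn, a rotation vector about the tool's x, y, z in degrees; "jaw": the finger opening in m, from 0 to 0.0854. In form: [{"tx": .., "ty": .., "tz": .., "ax": .., "ay": .., "az": .., "jaw": ..}, ...]. A call has 1 to 12 rows; each row is the pose to reach, as a shift and turn from the pose measured when the call began, along the tool's axes at that moment; what a row does not reach only later rows make up. A row lasts 1/8 s, in which the tool goes at most 62.5 mm and 10.7 degrees, less where a joint would pass 70% of its speed; a pose out of reach is approached as far as the arm can. A call with a gripper value outside its range is refused whole. The fingers move at their own pace and stop on an object; "force" is the grip in N (left out, the last holds). Time passes only in rows, so rows that repeat a pose let the fingers close. It gives the time, the measured TCP pose, the force and the opening at its end, in the units of the state.
- status.observe(): the state, without advancing time (a new reading comes with each control period).
- eyes.read_camera(name): name is "scene" or "top"; returns the picture (384x512x3 uint8, red, green, blue); there is no depth.
- eyes.camera_params(name): a dict with "K" (3x3 intrinsics, pixels), "R" (3x3) and "t" (3): a world point X has camera coordinates R X + t. Camera axes: x right, y down, z forward; pixel columns grow to the right and rows downward; lengths in m; the calibration is good to about 2 mm. A picture is of the moment at which its call begins. camera_params takes no time and is no camera call.
- sign_off(): hands the job in, once; it reports no verdict.
Trained networks look in the newest picture that a camera, given by its name, has taken for a name from the list of things; names that differ only in an ending like _2 or _b are one class to them, and where a whole thing is asked for, a point or a joint stands for the part that bears it (a point fixed in the world has none). Each returns a list of dicts, best first, with "conf" (0 to 1); they miss things now and then, are a little off and sometimes report something else, mostly with a low value. They report only what shows in the picture. A call takes as long as a camera call. They do not tell look-alikes from the thing itself.
- finder.spot_in(query, camera): "box" ([centre column, centre row, width, height] in pixels, round what is visible of it).
- finder.pinpoint(query, camera): "uv" ([column, row] in pixels: a listed point, or the origin of a listed thing).
The state is a dict: "time": time; "joint_pos": joint angles; "dq": joint speeds; "joint_efforts": joint torques, N m; "ee_pos": TCP position; "eef_rot": TCP orientation; "ft_force": force on the tool from outside, world axes, zero at the start; "moment": the same for the moment, N m; "grip_width": finger opening in m.
Only numpy, scipy, OpenCV 4.12 (cv2) and the standard library are available. Lean on these libraries where they do the work, as an engineer would, in place of code of your own. Each camera call takes 0.05 s, during which the arm holds its last target.

TASK

Press the spring release bar of the shelf lane down with the fingertips and, keeping it down, push the flat tin along the lane over the sunken stop pins right up to the end lip; then let go so that the bar springs back up and the pins stand behind the tin. Only press and push: do not lift or tip the tin, do not let the bar up while the tin is over the pins, and leave the other goods where they stand.

Things in the scene. Friction and masses are not known exactly. Their poses are not given: they have to be found in the camera images.
- lane: Fixed grey shelf lane, an open-topped channel along its own y. Origin: counter level, on the centre line; y points along the lane to the end lip (the way the tin must slide), x across, z up. Two runners, top 48 mm above the counter, x 25 to 49 mm on each side, carry the tin; the 50 mm gap between them is open. Side guides inside at x = +-49 mm, 4 mm thick, 68 mm high. Open end at y = -190 mm.
- release_bar (a joint): Aluminium bar 40 mm wide lying in the gap between the runners, lane x -20 to 20, y -185 to +60 mm. At rest (0) its top is 42 mm above the counter. Value = metres pressed straight down (stays level), hard stop 0.020; spring about 3 N at first, 7.5 N at the bottom, returns by itself. It carries the two stop pins. A finger can slide along its whole length, passing between the pins.
- bar_rear (a point): Point on top of the release bar at the middle of its rear edge (lane x = 0, y = -185 mm, 42 mm above the counter at rest); moves with the bar.
- pin_line (a point): Fixed point midway between the two stop pins at runner-top height (lane x = 0, y = +30, z = 48 mm). The pins, 9 mm diameter, come up through the runners at x = +-37 mm, y = +30 mm, standing 11 mm above them at rest; they sink with the bar, below the runner tops once it is pressed more than 11 mm (14 to 18 mm is safe).
- lip (a point): Fixed point on the centre line at the inner face of the end lip, at runner-top height (lane y = +125, z = 48 mm). The lip is 4 mm thick and rises to 68 mm above the counter.
- flat_tin: Loose flat food tin, 90 mm across the lane (x), 80 mm along it (y), 45 mm tall, 0.25 to 0.5 kg, lying on the runners short of the pins, 4 mm play to each side guide. Origin: centre of its underside; y about along the lane. At the end lip its centre is at lane y = +85 mm and its rear face 10 mm clear of the pins; it has passed them once its centre is beyond +75 mm.
- milk_can: upright food can, 72 mm diameter, 85 mm tall, beside the lane (bystander)
- spice_jar: upright small glass jar, 48 mm diameter, 85 mm tall, beside the lane (bystander)
- tea_cup: white cup, 68 mm rim diameter, 65 mm tall, standing beyond the lane's end lip (bystander)
- soap_box: flat cardboard box lying on the table, 60 x 90 x 35 mm, beside the lane (bystander)
- sauce_bottle: upright bottle, 52 mm diameter, 150 mm tall (bystander)
- fish_can: low round can, 84 mm diameter, 50 mm tall (bystander)
- scoop_spoon: metal spoon lying on the table (bystander)
There are look-alikes about, which are no part of the job. What is shaped like the flat_tin but blue is not meant.

How it is judged:
By the outcome, as a careful person would: the job done as asked, in the order asked, and still so for the second after the job is handed in, with the robot touching nothing.
It also fails if it takes over 38 s, if anything falls off the work surface, if the arm or the gripper's body presses on something with over 40 N, if the wrist force passes 120 N, or if a joint passes its speed limit or range.

## Working session

There is one attempt and no reset: what is moved stays moved. The work goes in short steps, Python scripts to look and compute and a tool call to move; the robot and the scene stay as the last step left them, time stands still between calls to the robot, and variables do not carry over. Pictures are saved under pics/ and viewed, and the job is handed in when it is done.

Besides the shell and the picture viewer there is one more tool, called as name(argument=value, ...) on one line, values as JSON. play_rows: Moves the arm, as the interface text tells. Its arguments: {"type":"object","properties":{"moves":{"type":"array"},"force":{"type":"number"}},"required":["moves"]}

```bash
mkdir -p pics; cat > h.py <<'E'
import numpy as np, cv2
from rig import status, eyes, sign_off, finder
def save(cam,name,crop=None,s=1):
    im=eyes.read_camera(cam)
    if crop: im=im[crop[1]:crop[3],crop[0]:crop[2]]
    im=cv2.resize(im,None,fx=s,fy=s,interpolation=cv2.INTER_CUBIC)
    cv2.imwrite('pics/'+name,cv2.cvtColor(np.ascontiguousarray(im),cv2.COLOR_RGB2BGR))
def at_z(cam,uv,z):
    p=eyes.camera_params(cam);K,R,t=[np.array(p[k]) for k in('K','R','t')]
    d=R.T@np.linalg.inv(K)@np.array([uv[0],uv[1],1.]);c=-R.T@t
    return c+d*(z-c[2])/d[2]
def proj(cam,X):
    p=eyes.camera_params(cam);K,R,t=[np.array(p[k]) for k in('K','R','t')]
    q=K@(R@np.array(X)+t);return q[:2]/q[2]
E
python3 - <<'E'
from h import *
save('top','top0.png',s=1.5);save('scene','sc0.png',s=1.5)
for c in('top','scene'):
    for q in('bar_rear','pin_line','lip','flat_tin','lane'):
        z=dict(bar_rear=.042,pin_line=.048,lip=.048,flat_tin=.048,lane=0)[q]
        for r in finder.pinpoint(q,c)[:3]: print(c,q,np.round(r['uv'],1),round(r['conf'],2),at_z(c,r['uv'],z).round(4))
s=status.observe();print({k:np.round(v,3) for k,v in s.items()})
E
```

```text
top bar_rear [298.9 206.2] 0.81 [ 0.4863 -0.117   0.042 ]
top pin_line [232.8 191.9] 0.68 [0.5332 0.1006 0.048 ]
top lip [204.4 191.7] 0.74 [0.534  0.1944 0.048 ]
top flat_tin [209.6 256.3] 0.95 [0.3232 0.1745 0.048 ]
top flat_tin [260.7 201.2] 0.79 [0.5024 0.0086 0.048 ]
top flat_tin [332.5 213.1] 0.65 [ 0.4633 -0.2257  0.048 ]
top lane [243.3 196.4] 0.83 [0.5227 0.068  0.    ]
scene bar_rear [220.9 176.8] 0.89 [ 0.4755 -0.1274  0.042 ]
scene pin_line [289.9 203.9] 0.9 [0.5299 0.0961 0.048 ]
scene pin_line [276.3 207.1] 0.41 [0.5496 0.0607 0.048 ]
scene lip [320.7 215.7] 0.88 [0.5496 0.1873 0.048 ]
scene lip [114.7 211.9] 0.71 [ 0.6703 -0.3813  0.048 ]
scene flat_tin [263.1 191.6] 0.87 [0.5049 0.0115 0.048 ]
scene flat_tin [323.6 164.2] 0.76 [0.3602 0.169  0.048 ]
scene flat_tin [192. 171.] 0.73 [ 0.4783 -0.2185  0.048 ]
scene lane [276.4 207.8] 0.96 [0.5201 0.0558 0.    ]
{'time': np.float64(0.6), 'joint_pos': array([ 1.068,  0.342,  1.524, -0.   ,  1.275, -0.146]), 'dq': array([ 0.001, -0.   , -0.001,  0.001,  0.   , -0.001]), 'joint_efforts': array([ 1.0000e-03, -4.3336e+01, -2.4619e+01, -0.0000e+00,  0.0000e+00,
       -0.0000e+00]), 'ee_pos': array([0.183, 0.492, 0.231]), 'eef_rot': array([0.557, 3.092, 0.   ]), 'ft_force': array([-0.764, -0.012,  0.109]), 'moment': array([-0.076, -0.041,  0.003]), 'grip_width': np.float64(0.085)}
```

View pics/top0.png

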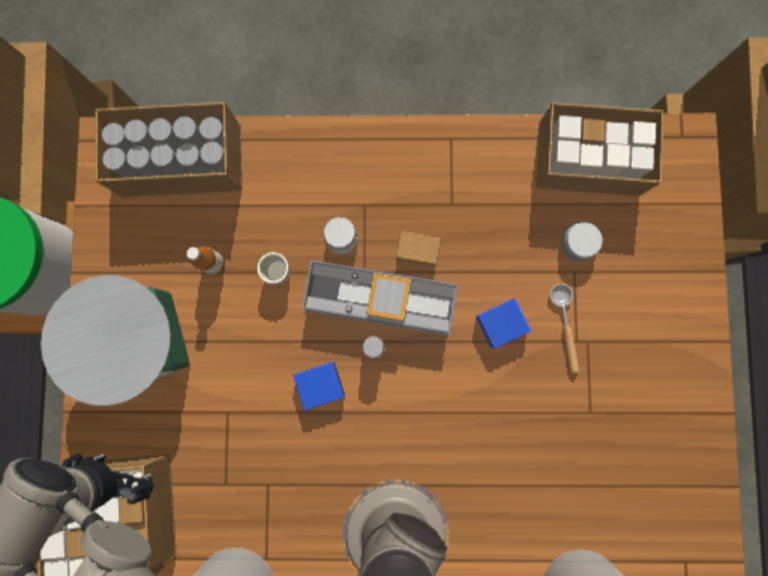

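View pics/sc0.png

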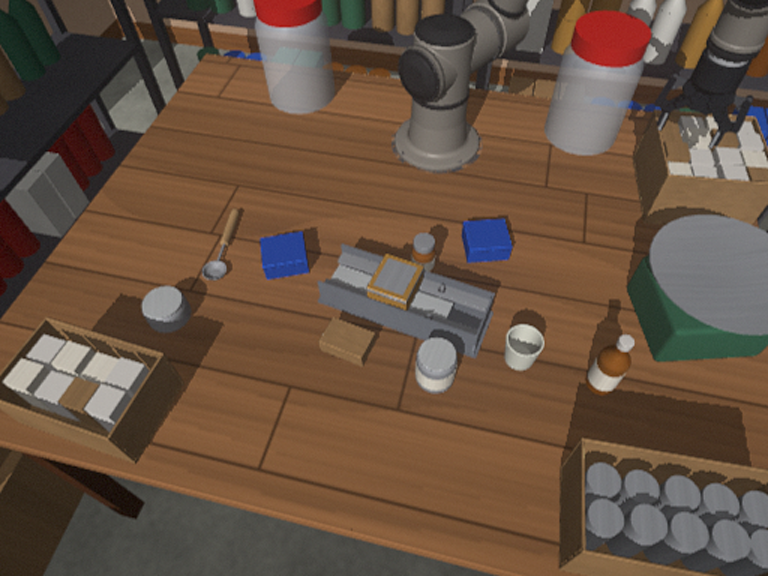

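Lane tin candidates: the orange/grey one on the lane at top (261,201), blue ones at (210,256) and (332,213). I choose the one on the lane and check it in a close crop.

```bash
python3 - <<'E'
from h import *
save('top','top1.png',(195,165,315,230),6.5);save('scene','sc1.png',(205,155,335,245),6)
E
```

```text
(no output)
```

View pics/top1.png

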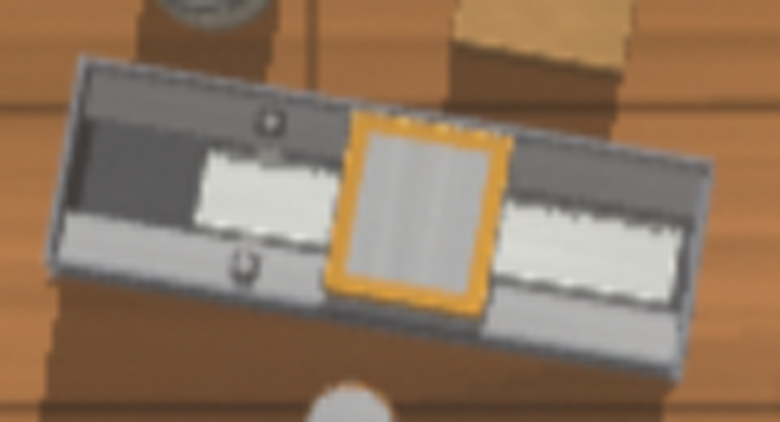

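View pics/sc1.png

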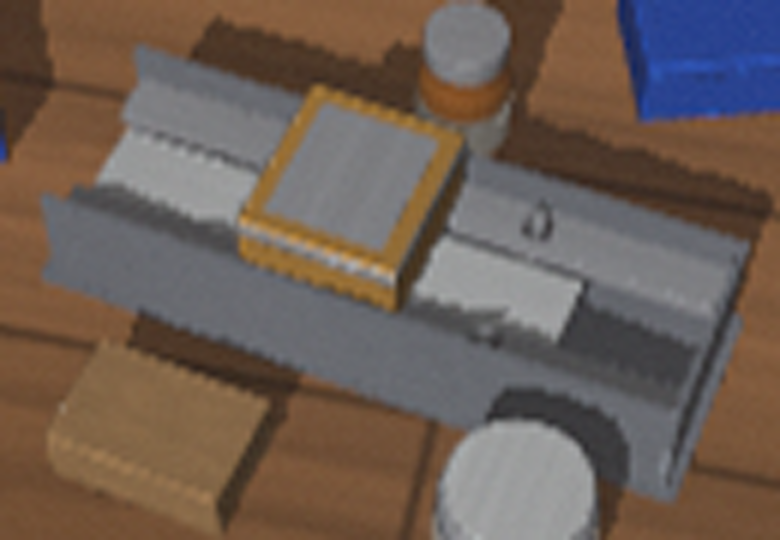

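```bash
cat > fit.py <<'E'
from h import *
from scipy.optimize import least_squares
def u(p,s,o): return (np.array(p)+.5)/s-.5+o
T=[((80,55),(53,129,68)),((47,272),(-53,129,68)),((713,160),(53,-190,68)),((680,380),(-53,-190,68)),((207,150),(20,60,42)),((195,225),(-20,60,42)),((683,225),(20,-185,42)),((668,300),(-20,-185,42)),((270,118),(37,30,59)),((245,262),(-37,30,59))]
S=[((585,285),(-20,60,42)),((137,45),(-53,-190,68)),((750,243),(-53,129,68)),((42,195),(53,-190,68)),((540,205),(-37,30,59)),((130,130),(-20,-185,42))]
T2=[(352,112),(513,138),(487,315),(325,290)]; tt=[(45,40),(45,-40),(-45,-40),(-45,40)]
S2=[(318,85),(468,140),(398,285),(240,215)]; st=[(-45,-40),(-45,40),(45,40),(45,-40)]
obs=lambda A,s,o,c:[(c,u(p,s,o),np.array(X)/1e3) for p,X in A]
L=obs(T,6.5,(195,165),'top')+obs(S,6,(205,155),'scene')
tin=obs([(p,(*x,93)) for p,x in zip(T2,tt)],6.5,(195,165),'top')+obs([(p,(*x,93)) for p,x in zip(S2,st)],6,(205,155),'scene')
P={c:[np.array(eyes.camera_params(c)[k]) for k in('K','R','t')] for c in('top','scene')}
def res(v,A):
    c,s=np.cos(v[2]),np.sin(v[2]);o=[]
    for cam,p,X in A:
        W=np.array([v[0]+c*X[0]-s*X[1],v[1]+s*X[0]+c*X[1],X[2]]);K,R,t=P[cam];q=K@(R@W+t);o+=list(q[:2]/q[2]-p)
    return np.array(o)
for nm,A in(('lane both',L),('lane top',L[:10]),('lane sc',L[10:]),('tin both',tin),('tin top',tin[:4]),('tin sc',tin[4:])):
    r=least_squares(res,[.51,.06,-.15],args=(A,),loss='soft_l1');print(nm,r.x.round(4),np.abs(res(r.x,A)).max().round(2))
    if nm=='lane both':l=r.x
    if nm=='tin both':t=r.x
c,s=np.cos(l[2]),np.sin(l[2]);ex=np.array([c,s]);ey=np.array([-s,c]);d=t[:2]-l[:2]
print('tin in lane',d@ex,d@ey,np.degrees(t[2]-l[2]))
for y in(-.185,-.13,-.12,.03):print(y,(l[:2]+ey*y).round(4))
E
python3 fit.py
```

```text
lane both [ 0.519   0.0651 -0.1646] 1.6
lane top [ 0.5191  0.0653 -0.1634] 1.71
lane sc [ 0.5187  0.0647 -0.167 ] 1.42
tin both [ 0.5114  0.015  -0.1721] 1.35
tin top [ 0.5109  0.0138 -0.1521] 0.45
tin sc [ 0.5126  0.0161 -0.1921] 1.17
tin in lane 0.0007152646558902078 -0.05071292409901414 -0.4334748950823005
-0.185 [ 0.4887 -0.1174]
-0.13 [ 0.4977 -0.0631]
-0.12 [ 0.4993 -0.0533]
0.03 [0.5239 0.0947]
```

```bash
cat > mv.py <<'E'
from h import *
from scipy.spatial.transform import Rotation as Ro
l=np.array([.519,.0651,-.1646])
c,s=np.cos(l[2]),np.sin(l[2]);ex=np.array([c,s,0]);ey=np.array([-s,c,0])
Rt=Ro.from_matrix(np.c_[-ey*-1*-1*-1,ex,[0,0,-1]])  # x=ey*sign fixed below
X=np.cross(ex,[0,0,-1]);Rt=Ro.from_matrix(np.c_[X,ex,[0,0,-1]])
def delta(lx,ly,z):
    o=status.observe();p=np.array(o['ee_pos']);R0=Ro.from_rotvec(o['eef_rot'])
    g=np.r_[l[:2],0]+ex*lx+ey*ly;g[2]=z
    return R0.inv().apply(g-p).round(4),np.degrees((R0.inv()*Rt).as_rotvec()).round(2)
def where():
    o=status.observe();p=np.array(o['ee_pos']);R0=Ro.from_rotvec(o['eef_rot']);d=p-np.r_[l[:2],0]
    print('t',round(o['time'],2),'lane xyz',(d@ex).round(4),(d@ey).round(4),p[2].round(4),'roterr',np.degrees((R0.inv()*Rt).as_rotvec()).round(2),'F',np.round([o['ft_force']@ex,o['ft_force']@ey,o['ft_force'][2]],2),'q',np.round(o['joint_pos'],2),'w',round(o['grip_width'],4))
E
python3 - <<'E'
from mv import *
where();print(delta(0,-.125,.2))
E
```

```text
t 0.7 lane xyz -0.4011 0.3661 0.2313 roterr [ 0.   -0.   78.99] F [0.51 0.16 0.93] q [ 1.07  0.34  1.52 -0.    1.28 -0.15] w 0.0853
(array([-0.4875, -0.4054,  0.0313]), array([ 0.  , -0.  , 78.99]))
```

play_rows(moves=[{"tx": -0.04,"ty": -0.034,"tz": 0,"az": 6.6,"jaw": 0},{"tx": -0.081,"ty": -0.068,"tz": 0,"az": 13.2,"jaw": 0},{"tx": -0.122,"ty": -0.101,"tz": 0,"az": 19.8,"jaw": 0},{"tx": -0.162,"ty": -0.135,"tz": 0,"az": 26.3,"jaw": 0},{"tx": -0.203,"ty": -0.169,"tz": 0,"az": 32.9,"jaw": 0},{"tx": -0.244,"ty": -0.203,"tz": 0,"az": 39.5,"jaw": 0},{"tx": -0.284,"ty": -0.236,"tz": 0.0,"az": 46.1,"jaw": 0},{"tx": -0.325,"ty": -0.27,"tz": 0.005,"az": 52.7,"jaw": 0},{"tx": -0.366,"ty": -0.304,"tz": 0.01,"az": 59.2,"jaw": 0},{"tx": -0.406,"ty": -0.338,"tz": 0.015,"az": 65.8,"jaw": 0},{"tx": -0.447,"ty": -0.372,"tz": 0.02,"az": 72.4,"jaw": 0},{"tx": -0.4875,"ty": -0.4055,"tz": 0.031,"az": 79,"jaw": 0}])

```text
invalid input at $.moves[0]: expected keys tx, ty, tz, ax, ay, az, jaw
```

```bash
python3 - <<'E'
from mv import *
where();print(delta(0,-.125,.07))
E
```

```text
t 0.7 lane xyz -0.4011 0.3661 0.2313 roterr [ 0.   -0.   78.99] F [0.51 0.16 0.93] q [ 1.07  0.34  1.52 -0.    1.28 -0.15] w 0.0853
(array([-0.4875, -0.4054,  0.1613]), array([ 0.  , -0.  , 78.99]))
```

play_rows(moves=[{"tx": -0.04,"ty": -0.034,"tz": 0,"ax": 0,"ay": 0,"az": 6.6,"jaw": 0},{"tx": -0.081,"ty": -0.068,"tz": 0,"ax": 0,"ay": 0,"az": 13.2,"jaw": 0},{"tx": -0.122,"ty": -0.101,"tz": 0,"ax": 0,"ay": 0,"az": 19.8,"jaw": 0},{"tx": -0.162,"ty": -0.135,"tz": 0,"ax": 0,"ay": 0,"az": 26.3,"jaw": 0},{"tx": -0.203,"ty": -0.169,"tz": 0,"ax": 0,"ay": 0,"az": 32.9,"jaw": 0},{"tx": -0.244,"ty": -0.203,"tz": 0,"ax": 0,"ay": 0,"az": 39.5,"jaw": 0},{"tx": -0.284,"ty": -0.236,"tz": 0.0,"ax": 0,"ay": 0,"az": 46.1,"jaw": 0},{"tx": -0.325,"ty": -0.27,"tz": 0.005,"ax": 0,"ay": 0,"az": 52.7,"jaw": 0},{"tx": -0.366,"ty": -0.304,"tz": 0.01,"ax": 0,"ay": 0,"az": 59.2,"jaw": 0},{"tx": -0.406,"ty": -0.338,"tz": 0.015,"ax": 0,"ay": 0,"az": 65.8,"jaw": 0},{"tx": -0.447,"ty": -0.372,"tz": 0.02,"ax": 0,"ay": 0,"az": 72.4,"jaw": 0},{"tx": -0.4875,"ty": -0.4055,"tz": 0.031,"ax": 0,"ay": 0,"az": 79,"jaw": 0}])

```text
time: 2.2
ee_pos: [0.4996, -0.0601, 0.2006]
eef_rot: [2.4, 2.025, 0.002]
ft_force: [0.5, 0.6, -0.4]
grip_width: 0.0003
```

```bash
python3 - <<'E'
from mv import *
where();print(delta(0,-.125,.065))
E
```

```text
t 2.2 lane xyz 0.0014 -0.1267 0.2006 roterr [ 0.1  -0.01 -0.25] F [ 0.4   0.69 -0.4 ] q [-0.27  0.33  1.63  0.    1.18 -0.1 ] w 0.0003
(array([ 0.0016, -0.0016,  0.1356]), array([ 0.1 , -0.01, -0.25]))
```

play_rows(moves=[{"tx": 0.0,"ty": -0.001,"tz": 0.04,"ax": 0.1,"ay": 0,"az": -0.2,"jaw": 0},{"tx": 0.0,"ty": -0.0015,"tz": 0.08,"ax": 0.1,"ay": 0,"az": -0.2,"jaw": 0},{"tx": 0.0,"ty": -0.0015,"tz": 0.115,"ax": 0.1,"ay": 0,"az": -0.2,"jaw": 0},{"tx": 0.0,"ty": -0.0015,"tz": 0.136,"ax": 0.1,"ay": 0,"az": -0.2,"jaw": 0},{"tx": 0.0,"ty": -0.0015,"tz": 0.136,"ax": 0.1,"ay": 0,"az": -0.2,"jaw": 0}])

```text
time: 2.82
ee_pos: [0.4973, -0.0596, 0.0633]
eef_rot: [-2.395, -2.028, 0.003]
ft_force: [0.3, 1.0, -0.3]
grip_width: -0.0001
```

```bash
python3 - <<'E'
from mv import *
where();print(delta(0,-.125,.027))
save('top','top2.png',(195,150,335,240),5.5);save('scene','sc2.png',(175,120,305,220),6)
E
```

```text
t 2.83 lane xyz -0.0009 -0.1266 0.0633 roterr [-0.2  -0.03 -0.05] F [ 0.16  1.02 -0.32] q [-0.27  0.51  1.8   0.    0.84 -0.11] w -0.0001
(array([0.0016, 0.0011, 0.0363]), array([-0.2 , -0.03, -0.05]))
```

View pics/top2.png

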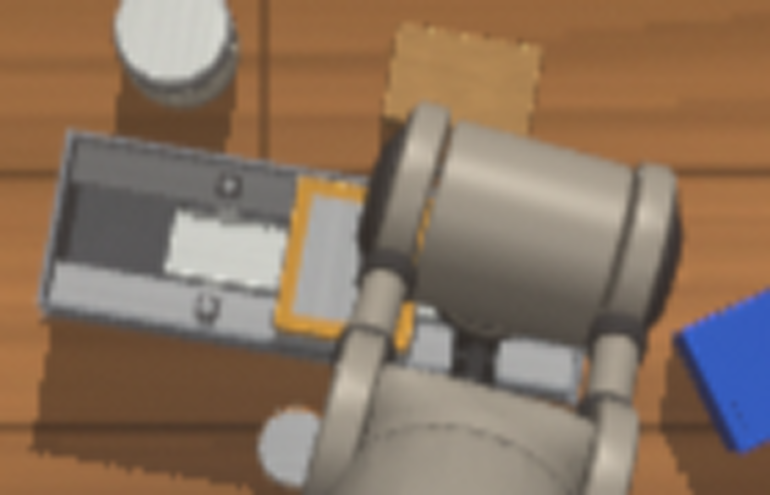

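View pics/sc2.png

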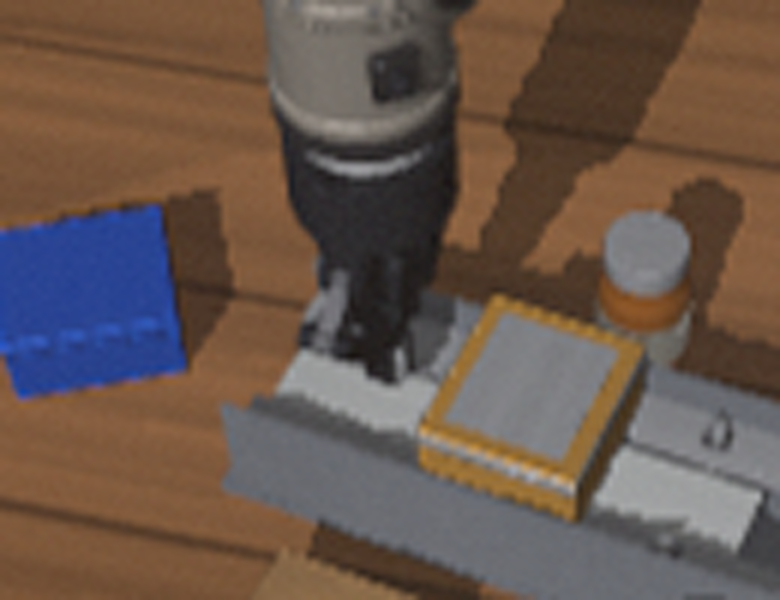

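play_rows(moves=[{"tx": 0.0015,"ty": 0.001,"tz": 0.012,"ax": -0.2,"ay": 0,"az": 0,"jaw": 0},{"tx": 0.0015,"ty": 0.001,"tz": 0.02,"ax": -0.2,"ay": 0,"az": 0,"jaw": 0},{"tx": 0.0015,"ty": 0.001,"tz": 0.026,"ax": -0.2,"ay": 0,"az": 0,"jaw": 0},{"tx": 0.0015,"ty": 0.001,"tz": 0.028,"ax": -0.2,"ay": 0,"az": 0,"jaw": 0}])

```text
time: 3.42
ee_pos: [0.5, -0.0586, 0.0371]
eef_rot: [2.395, 2.028, 0.004]
ft_force: [-1.3, 1.1, 5.1]
grip_width: 0.0
```

```bash
python3 - <<'E'
from mv import *
where();print(delta(0,-.125,.027))
E
```

```text
t 3.42 lane xyz 0.0015 -0.1251 0.0371 roterr [ 0.23 -0.01 -0.05] F [-1.46  0.85  5.06] q [-0.27  0.55  1.82  0.    0.77 -0.1 ] w 0.0
(array([ 0.0001, -0.0016,  0.0101]), array([ 0.23, -0.01, -0.05]))
```

play_rows(moves=[{"tx": 0.0,"ty": -0.001,"tz": 0.005,"ax": 0,"ay": 0,"az": 0,"jaw": 0},{"tx": 0.0,"ty": -0.001,"tz": 0.0105,"ax": 0,"ay": 0,"az": 0,"jaw": 0},{"tx": 0.0,"ty": -0.001,"tz": 0.0105,"ax": 0,"ay": 0,"az": 0,"jaw": 0}])

```text
time: 3.8
ee_pos: [0.4999, -0.0586, 0.0268]
eef_rot: [2.394, 2.027, 0.006]
ft_force: [1.6, 1.0, 5.4]
grip_width: -0.0003
```

```bash
python3 - <<'E'
from mv import *
where();print(delta(0,-.095,.0265))
save('top','top3.png',(195,150,335,240),5.5);save('scene','sc3.png',(175,120,315,230),5.5)
where()
E
```

```text
t 3.8 lane xyz 0.0015 -0.1252 0.0268 roterr [ 0.35 -0.   -0.06] F [1.38 1.28 5.43] q [-0.27  0.57  1.83  0.    0.74 -0.1 ] w -0.0003
(array([ 0.0301, -0.0015,  0.0003]), array([ 0.35, -0.  , -0.06]))
t 3.9 lane xyz 0.0014 -0.1251 0.027 roterr [ 0.34 -0.   -0.05] F [-0.2   0.73  6.84] q [-0.27  0.57  1.83  0.    0.74 -0.1 ] w -0.0001
```

View pics/sc3.png

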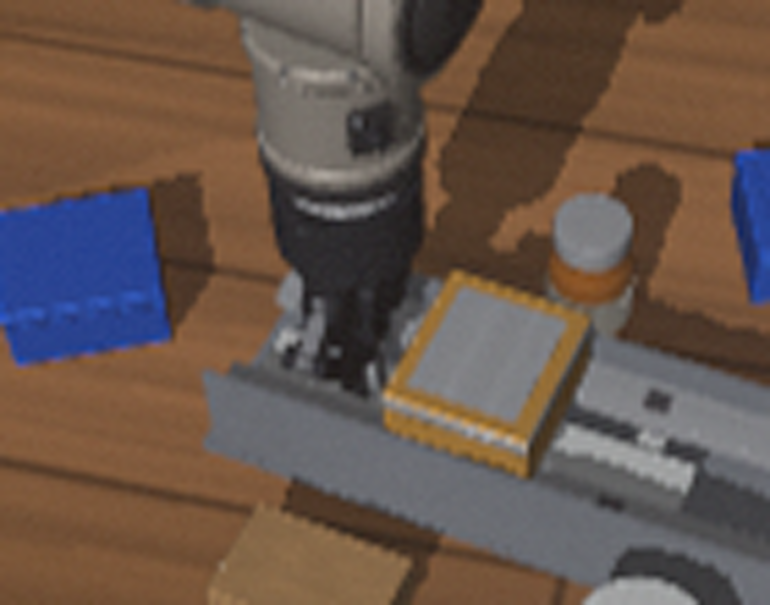

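View pics/top3.png

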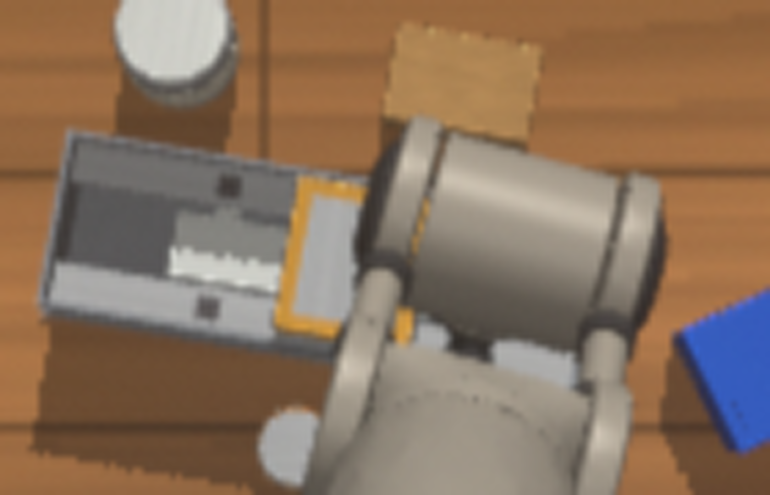

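Pins sunken (empty holes at top-crop (229,186), (207,307)), bar held ~15 mm down. Now pushing.

play_rows(moves=[{"tx": 0.008,"ty": -0.001,"tz": 0.0005,"ax": 0.2,"ay": 0,"az": 0,"jaw": 0},{"tx": 0.016,"ty": -0.0015,"tz": 0.0005,"ax": 0.2,"ay": 0,"az": 0,"jaw": 0},{"tx": 0.024,"ty": -0.0015,"tz": 0.0005,"ax": 0.2,"ay": 0,"az": 0,"jaw": 0},{"tx": 0.032,"ty": -0.0015,"tz": 0.0005,"ax": 0.2,"ay": 0,"az": 0,"jaw": 0},{"tx": 0.04,"ty": -0.0015,"tz": 0.0005,"ax": 0.2,"ay": 0,"az": 0,"jaw": 0},{"tx": 0.048,"ty": -0.0015,"tz": 0.0005,"ax": 0.2,"ay": 0,"az": 0,"jaw": 0}])

```text
time: 4.65
ee_pos: [0.5071, -0.0121, 0.0271]
eef_rot: [2.394, 2.028, 0.003]
ft_force: [-1.0, -6.3, 5.5]
grip_width: -0.0001
```

```bash
python3 - <<'E'
from mv import *
where();print(delta(0,-.03,.0265))
save('scene','sc4.png',(175,120,315,230),5.5)
save('top','top4.png',(195,150,335,240),5.5)
where()
E
```

```text
t 4.65 lane xyz 0.0009 -0.0781 0.0271 roterr [ 0.26  0.09 -0.04] F [ 0.09 -6.42  5.54] q [-0.17  0.57  1.82 -0.    0.75 -0.01] w -0.0001
(array([ 0.0481, -0.0009,  0.0005]), array([ 0.26,  0.09, -0.04]))
t 4.75 lane xyz 0.0008 -0.0772 0.0271 roterr [ 0.27  0.03 -0.02] F [0.08 0.26 5.67] q [-0.17  0.57  1.81 -0.    0.75 -0.01] w 0.0002
```

View pics/sc4.png

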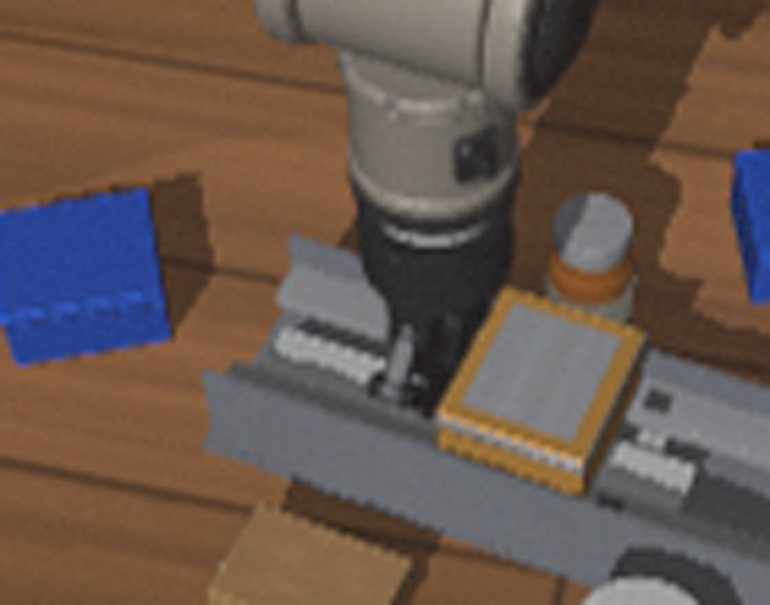

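View pics/top4.png

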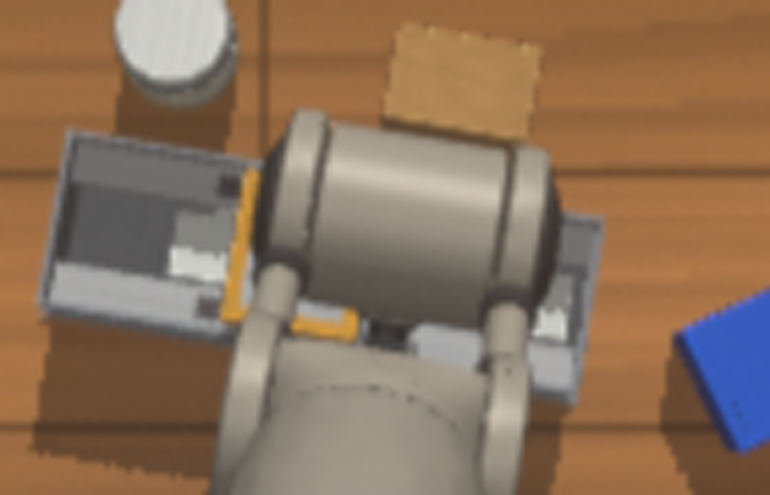

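play_rows(moves=[{"tx": 0.008,"ty": -0.001,"tz": 0.0005,"ax": 0.2,"ay": 0,"az": 0,"jaw": 0},{"tx": 0.016,"ty": -0.001,"tz": 0.0005,"ax": 0.2,"ay": 0,"az": 0,"jaw": 0},{"tx": 0.024,"ty": -0.001,"tz": 0.0005,"ax": 0.2,"ay": 0,"az": 0,"jaw": 0},{"tx": 0.032,"ty": -0.001,"tz": 0.0005,"ax": 0.2,"ay": 0,"az": 0,"jaw": 0},{"tx": 0.04,"ty": -0.001,"tz": 0.0005,"ax": 0.2,"ay": 0,"az": 0,"jaw": 0},{"tx": 0.048,"ty": -0.001,"tz": 0.0005,"ax": 0.2,"ay": 0,"az": 0,"jaw": 0}])

```text
time: 5.5
ee_pos: [0.5147, 0.0353, 0.0271]
eef_rot: [2.394, 2.029, 0.0]
ft_force: [-2.0, -6.6, 7.0]
grip_width: 0.0001
```

```bash
python3 - <<'E'
from mv import *
where();print(delta(0,.02,.0265))
save('scene','sc5.png',(175,120,335,240),5)
where()
E
```

```text
t 5.5 lane xyz 0.0006 -0.0301 0.0271 roterr [ 0.17  0.12 -0.01] F [-0.93 -6.81  6.96] q [-0.08  0.58  1.79 -0.    0.77  0.09] w 0.0001
(array([ 0.0501, -0.0006,  0.0005]), array([ 0.17,  0.12, -0.01]))
t 5.55 lane xyz 0.0006 -0.0293 0.0271 roterr [0.18 0.09 0.  ] F [ 0.72 -2.    5.46] q [-0.08  0.58  1.79 -0.    0.77  0.09] w 0.0003
```

View pics/sc5.png

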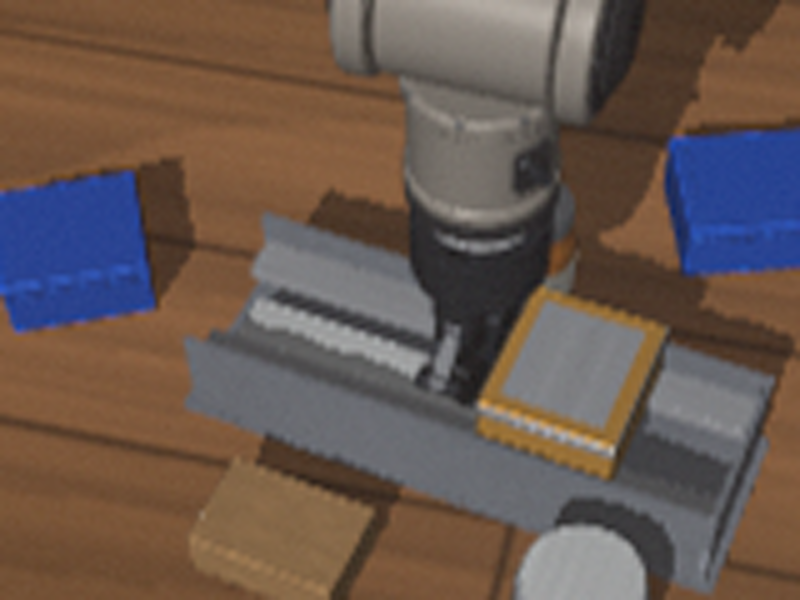

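play_rows(moves=[{"tx": 0.008,"ty": -0.0005,"tz": 0.0005,"ax": 0.1,"ay": 0,"az": 0,"jaw": 0},{"tx": 0.016,"ty": -0.0005,"tz": 0.0005,"ax": 0.1,"ay": 0,"az": 0,"jaw": 0},{"tx": 0.024,"ty": -0.0005,"tz": 0.0005,"ax": 0.1,"ay": 0,"az": 0,"jaw": 0},{"tx": 0.032,"ty": -0.0005,"tz": 0.0005,"ax": 0.1,"ay": 0,"az": 0,"jaw": 0},{"tx": 0.04,"ty": -0.0005,"tz": 0.0005,"ax": 0.1,"ay": 0,"az": 0,"jaw": 0},{"tx": 0.048,"ty": -0.0005,"tz": 0.0005,"ax": 0.1,"ay": 0,"az": 0,"jaw": 0}])

```text
time: 6.3
ee_pos: [0.5227, 0.0825, 0.027]
eef_rot: [2.393, 2.029, -0.001]
ft_force: [-1.3, -6.0, 7.2]
grip_width: 0.0001
```

```bash
python3 - <<'E'
from mv import *
where()
save('scene','sc6.png',(205,120,365,240),5)
where();print(delta(0,.03,.0265))
E
```

```text
t 6.3 lane xyz 0.0008 0.0178 0.027 roterr [0.15 0.17 0.02] F [-0.33 -6.14  7.18] q [ 0.01  0.6   1.75 -0.    0.79  0.18] w 0.0001
t 6.35 lane xyz 0.0008 0.0187 0.027 roterr [0.17 0.14 0.03] F [-0.77 -2.78  6.43] q [ 0.02  0.6   1.75 -0.    0.79  0.18] w 0.0002
(array([ 0.0113, -0.0008,  0.0005]), array([0.17, 0.14, 0.03]))
```

View pics/sc6.png

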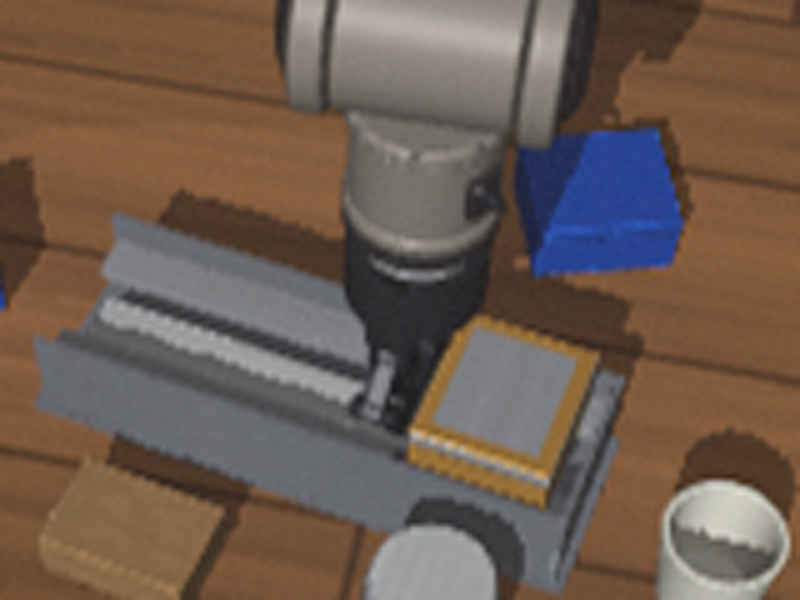

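Some gap to the lip left; go on slowly, watching for the force rise.

play_rows(moves=[{"tx": 0.004,"ty": -0.0005,"tz": 0.0005,"ax": 0.1,"ay": 0,"az": 0,"jaw": 0},{"tx": 0.008,"ty": -0.0005,"tz": 0.0005,"ax": 0.1,"ay": 0,"az": 0,"jaw": 0},{"tx": 0.011,"ty": -0.0005,"tz": 0.0005,"ax": 0.1,"ay": 0,"az": 0,"jaw": 0}])

```text
time: 6.72
ee_pos: [0.5246, 0.0931, 0.027]
eef_rot: [2.392, 2.03, -0.003]
ft_force: [-4.2, -11.6, 9.0]
grip_width: -0.0002
```

```bash
python3 - <<'E'
from mv import *
where()
save('scene','sc7.png',(255,150,355,235),7)
where()
E
```

```text
t 6.72 lane xyz 0.0009 0.0286 0.027 roterr [0.13 0.23 0.05] F [ -2.2 -12.1   9. ] q [ 0.03  0.61  1.74 -0.01  0.8   0.2 ] w -0.0002
t 6.78 lane xyz 0.0009 0.0287 0.027 roterr [0.13 0.24 0.05] F [ 0.12 -6.81  5.81] q [ 0.03  0.61  1.74 -0.01  0.8   0.2 ] w -0.0003
```

View pics/sc7.png

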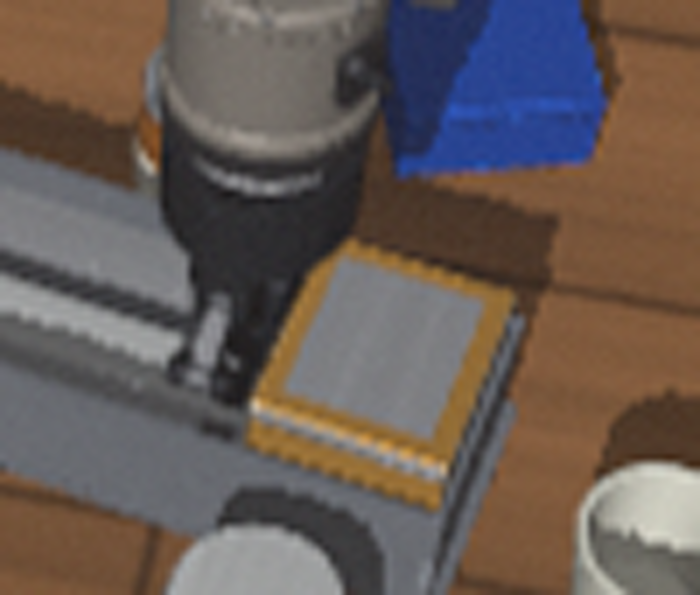

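play_rows(moves=[{"tx": 0.002,"ty": -0.0005,"tz": 0.0005,"ax": 0,"ay": 0,"az": 0,"jaw": 0},{"tx": 0.003,"ty": -0.0005,"tz": 0.0005,"ax": 0,"ay": 0,"az": 0,"jaw": 0}])

```text
time: 7.02
ee_pos: [0.5246, 0.0933, 0.0271]
eef_rot: [2.39, 2.028, -0.007]
ft_force: [-4.1, -21.7, 12.0]
grip_width: 0.0001
```

```bash
python3 - <<'E'
from mv import *
where()
save('top','top8.png',(185,150,305,240),6)
where()
E
```

```text
t 7.03 lane xyz 0.0009 0.0287 0.0271 roterr [0.16 0.46 0.06] F [ -0.53 -22.08  11.98] q [ 0.04  0.61  1.74 -0.01  0.8   0.21] w 0.0001
t 7.08 lane xyz 0.0009 0.0287 0.0272 roterr [0.16 0.46 0.05] F [ -0.77 -18.44  10.8 ] q [ 0.04  0.61  1.74 -0.01  0.8   0.21] w -0.0003
```

View pics/top8.png

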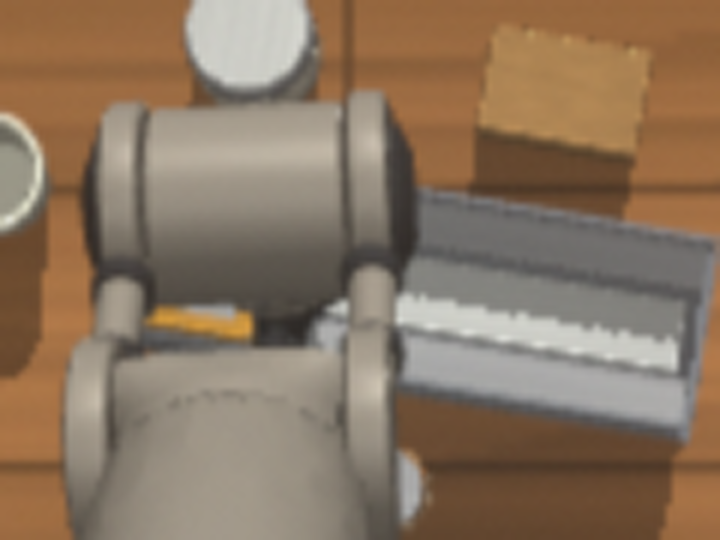

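Seated: force rises to 22 N with no further motion. I slide back along the bar still pressed, clear of tin and pins, then release up.

play_rows(moves=[{"tx": -0.002,"ty": 0,"tz": 0,"ax": 0,"ay": 0.4,"az": 0,"jaw": 0},{"tx": -0.008,"ty": 0,"tz": 0,"ax": 0,"ay": 0.4,"az": 0,"jaw": 0},{"tx": -0.018,"ty": 0,"tz": 0,"ax": 0,"ay": 0.4,"az": 0,"jaw": 0},{"tx": -0.03,"ty": 0,"tz": 0,"ax": 0,"ay": 0.4,"az": 0,"jaw": 0},{"tx": -0.045,"ty": 0,"tz": 0,"ax": 0,"ay": 0.4,"az": 0,"jaw": 0},{"tx": -0.06,"ty": 0,"tz": 0,"ax": 0,"ay": 0.4,"az": 0,"jaw": 0},{"tx": -0.06,"ty": 0,"tz": 0,"ax": 0,"ay": 0.4,"az": 0,"jaw": 0}])

```text
time: 7.95
ee_pos: [0.5153, 0.0328, 0.0281]
eef_rot: [2.393, 2.029, 0.002]
ft_force: [-0.8, -4.8, 6.0]
grip_width: -0.0
```

```bash
python3 - <<'E'
from mv import *
where()
save('scene','sc9.png',(205,120,365,240),5)
E
```

```text
t 7.95 lane xyz 0.0017 -0.0324 0.0281 roterr [0.25 0.1  0.02] F [ 0.04 -4.83  6.01] q [-0.08  0.58  1.79 -0.    0.77  0.08] w -0.0
```

View pics/sc9.png

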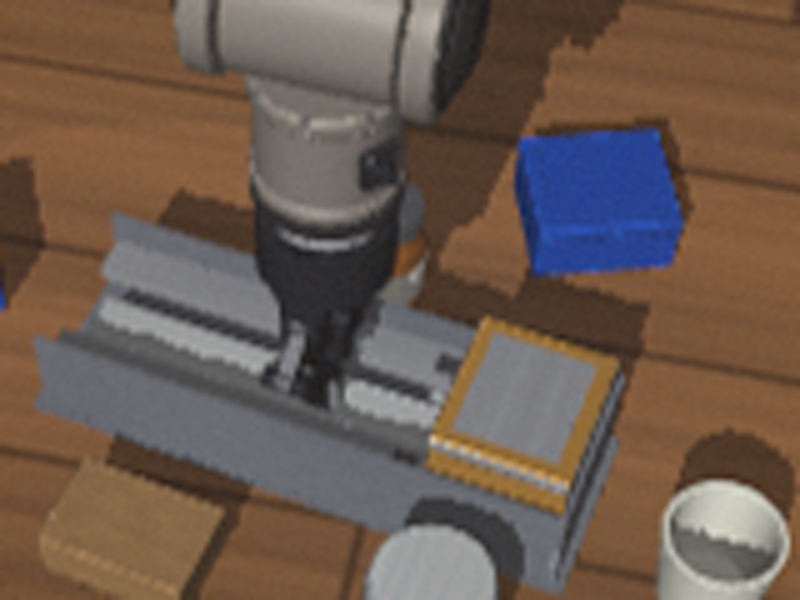

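Tin stays against the lip, the far pin hole shows free behind it at (447,360). Releasing.

play_rows(moves=[{"tx": 0,"ty": 0,"tz": -0.005,"ax": 0,"ay": 0,"az": 0,"jaw": 0},{"tx": 0,"ty": 0,"tz": -0.012,"ax": 0,"ay": 0,"az": 0,"jaw": 0},{"tx": 0,"ty": 0,"tz": -0.02,"ax": 0,"ay": 0,"az": 0,"jaw": 0},{"tx": 0,"ty": 0,"tz": -0.05,"ax": 0,"ay": 0,"az": 0,"jaw": 0},{"tx": 0,"ty": 0,"tz": -0.1,"ax": 0,"ay": 0,"az": 0,"jaw": 0},{"tx": -0.04,"ty": 0,"tz": -0.15,"ax": 0,"ay": 0,"az": 0,"jaw": 0},{"tx": -0.1,"ty": 0,"tz": -0.17,"ax": 0,"ay": 0,"az": 0,"jaw": 0},{"tx": -0.15,"ty": 0,"tz": -0.18,"ax": 0,"ay": 0,"az": 0,"jaw": 0},{"tx": -0.2,"ty": 0,"tz": -0.18,"ax": 0,"ay": 0,"az": 0,"jaw": 0},{"tx": -0.22,"ty": 0,"tz": -0.18,"ax": 0,"ay": 0,"az": 0,"jaw": 0},{"tx": -0.22,"ty": 0,"tz": -0.18,"ax": 0,"ay": 0,"az": 0,"jaw": 0}])

```text
time: 9.38
ee_pos: [0.4781, -0.1847, 0.2084]
eef_rot: [2.396, 2.026, 0.002]
ft_force: [0.0, 0.1, -0.1]
grip_width: 0.0001
```

```bash
python3 - <<'E'
from mv import *
where()
save('scene','sc10.png',(205,150,345,245),5.7);save('top','top10.png',(185,150,315,240),6)
E
```

```text
t 9.38 lane xyz 0.0006 -0.2532 0.2084 roterr [ 0.21  0.09 -0.11] F [ 0.03  0.1  -0.14] q [-0.52  0.34  1.6  -0.    1.2  -0.35] w 0.0001
```

View pics/sc10.png

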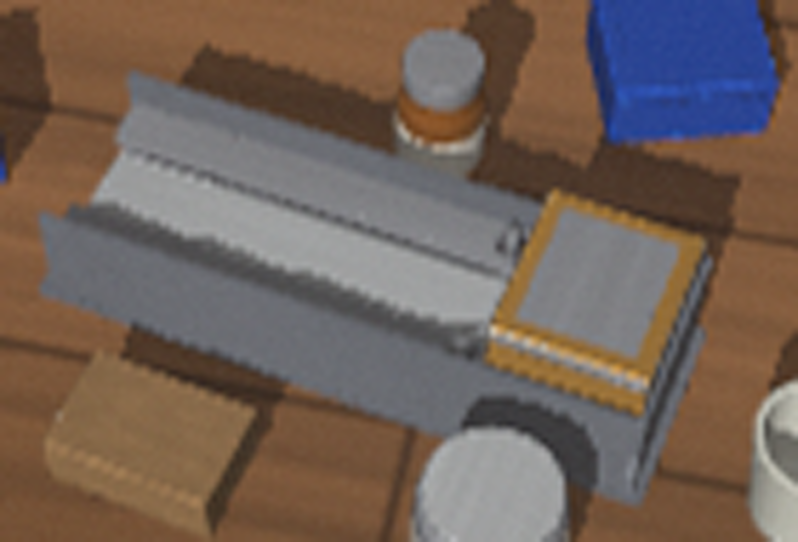

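View pics/top10.png

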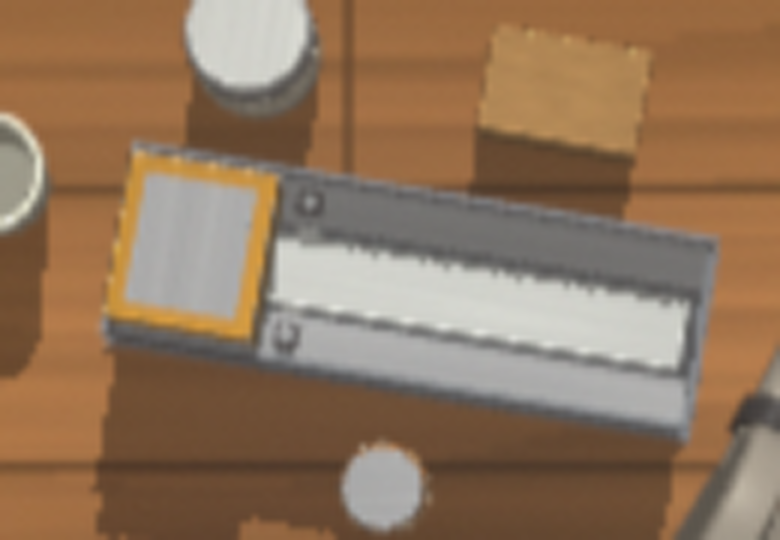

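Both pins stand behind the tin (top crop (308,203), (287,335)), the tin lies flat against the lip, the bar is up and the bystanders next to the lane are unmoved. Handing in.

```bash
python3 -c "
from rig import sign_off
print(sign_off())"
```

```text
the job is handed in; nothing more can be done
None
```

The job is done and handed in at about 9.4 s of the 38 s allowed. The orange-rimmed tin on the lane is against the end lip, with both stop pins standing up behind it.

- **Press and push:** I pressed the release bar down about 15 mm with closed fingertips, which sank both pins. Holding it there, I pushed the tin along the lane. At the lip the push force rose to about 22 N with no further motion.
- **Release:** I slid the fingers back along the bar, still pressed, until they were clear of the tin and pins. Then I let the bar up and moved the arm away.
- **Last checks:** The final pictures show the tin flat against the lip and the bar back up. The milk can, soap box, spice jar and tea cup are where they stood, and the tool force is zero. I did not check the sauce bottle, fish can or spoon in the last pictures, but the arm did not go near them.
- **Failed or disagreed:** My first move call was refused because keys were missing, so nothing moved. While pressed, the measured height varied between 26.8 and 28.1 mm, which is 14 to 15 mm of press and within the safe range.

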